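# Hold open the sprung gate of a reagent cage whose barrel bolt has sagged

### The arm

A 6-joint arm with a two-finger parallel gripper is mounted at the origin on a cart in front of the work surface, level with it; the furniture and walls round the work are solid. World frame = base frame: x ahead of the robot, y to its left, z up, the work surface at z = 0. Lengths are in m, angles in rad, forces in N, time in s.
With the tool pointing down it reaches from about 0.375 to 0.9 m from the base axis. Payload 3.1 kg.
Tool frame: the origin (TCP) lies between the finger pads; the fingertips stand robot.tip_extent ahead of it and the grasp point (between the pads) lies 3 mm ahead of it (robot.tip_extent is the distance from the TCP to the fingertips, in m); z points along the fingers, x is the direction in which the jaws open and shut, and the axes are right-handed (so a half turn about z gives the same grasp; the last joint's range is limited). The gripper opens to 87 mm and grips with 3 to 60 N. Pads are 19 mm wide; open, the fingers measure 117 mm over their backs; the gripper's body (75 mm by 190 mm) begins 51 mm behind the grasp point.
Start: joints at [0.976, 0.527, 1.433, -0, 1.181, -0.178], TCP at [0.253, 0.571, 0.245] pointing down, gripper open.
Joint ranges: [-3.08, 3.08], [-0.75, 2.2], [0.22, 2.44], [-1.43, 4.57], [0, 2.65], [-2.85, 2.85]. Speed limits (rad/s): [2.79, 2.79, 3.14, 3.14, 3.14, 3.14].

### API

Orientations are given as a unit quaternion [x, y, z, w].
In Python, from rig import robot, cams gives the robot as it stands.
- The arm moves only by the tool carry_out, never from a script. Its argument "steps" is a list of rows, each a list of 3 entries, a list of its own where there are three numbers: the shift along the world's x, y, z in cm, then the turn about the world's z in degrees, then the closure, from 0 (fully open) to 1 (shut). In form: [[[dx, dy, dz], spin, fingers], ...]. A call has 1 to 10 rows; each row shifts and turns the pose as measured when the row begins; what a row does not reach is not made up. A row lasts 1/10 s, in which the tool goes at most 50 mm and 8.59 degrees, less where a joint would pass 70% of its speed; a pose out of reach is approached as far as the arm can. A call with a gripper value outside its range is refused whole. The fingers move at their own pace and stop on an object; "squeeze" is the grip in N (left out, the last holds). Time passes only in rows, so rows that do not move let the fingers close. It gives the time, the measured TCP pose, the force and the opening at its end, in the units of the state.
- robot.get_obs(): the state, without advancing time (a new reading comes with each control period).
- cams.camera(name): name is "scene" or "top" or "wrist"; returns a dict with "pixels" (400x640x3 uint8, red, green, blue), "fx", "fy", "cx", "cy" (pixels), "eye" and "rotation" of the camera in the world. Camera axes: x right, y up, looking along -z (the intrinsics and any distortion apply to the point x, -y, -z); pixel columns grow to the right and rows downward; lengths in m; the calibration is good to about 2 mm. A picture is of the moment at which its call begins. There is no depth.
- robot.hand_in(): hands the job in, once; it reports no verdict.
The state is a dict: "time": time; "q": joint angles; "joint_velocities": joint speeds; "joint_torque": joint torques, N m; "position": TCP position; "tool_rot": TCP orientation; "ft_force": force on the tool from outside, world axes, zero at the start; "moment": the same for the moment, N m; "grip_width": finger opening in m.
Only numpy, scipy, OpenCV 4.12 (cv2) and the standard library are available. Lean on these libraries where they do the work, as an engineer would, in place of code of your own. Each camera call takes 0.05 s, during which the arm holds its last target. There are 200 camera calls.

### The job

A colleague needs both hands to reach into the small wire reagent cage, so its sprung gate has to be held open. The tall teal sample tube stands in the ring in front of the gate and would bar its swing, while the low brown vial stands in the ring beside it, clear of the swing, and would pass under the gate: swap the two, each standing upright in the other's ring. Then take the bolt's knob, lift the sagged bolt over the keeper's bent-up lip while drawing it back out of the keeper, pull the gate about half open (45 degrees), and finish still gripping and holding it there; do not knock over or shift anything else on the counter.

Things in the scene. Friction and masses are not known exactly. Their poses are not given: they have to be found in the camera images.
- cage: white wire-mesh reagent cage on a grey tray, fixed; 300 mm wide, 176 deep, 216 high. Origin: underside, mid-width, in the gate's plane; x points into the cage, y left along the front, z up. Fixed sheet below the gate, fixed latch stile left of it (y = 94 to 148). The tray's 4 mm thick apron with the two bottle rings reaches 152 mm before the gate (y = -152 to 174), edge 9 mm high.
- ring_clear (a point): centre of the left bottle ring, on the tray's surface (4 mm above the counter), in front of the latch stile (cage frame x = -110, y = 140 mm), outside the gate's swing. Bright steel ring: 42 mm inside, 48 outside diameter, rim 6 mm above the tray, dark floor. The vial stands here at the start.
- ring_gate (a point): centre of the right bottle ring, like the other, 90 mm to its right (cage frame x = -110, y = 50 mm): in front of the gate, inside its swing. The tall tube stands here at the start.
- tube: clear teal sample tube with a teal screw cap, standing, about 35 g: body 28 mm in diameter, cap 32 mm in diameter and 19 mm high, 110 mm high in all. Grasp the body or the cap. Origin: centre of its underside, z up. In the right ring it would be struck by the gate, whose lower edge is 95 mm above the counter.
- vial: small brown glass vial with a black screw cap, 35 g: 29 mm in diameter, 82 mm high with the cap; grasp the brown body between 10 and 50 mm above its underside (the cap is not solid). Origin: centre of its underside, z up. Standing in the right ring it clears the gate, which passes above it.
- gate_hinge (a point): on the gate's upright hinge axis at the right end of the gate (cage frame x = 0, y = -140 mm), 150 mm above the counter.
- gate (a joint): gate hinge, rad: 0 shut, grows as the free left edge swings out toward the robot (counter-clockwise from above), stop 1.7. A spring shuts it (0.15 N m when shut, 0.33 at 0.8 rad). White wire frame, 230 mm from hinge axis to free edge, 12 thick, from 95 to 205 mm above the counter. It cannot open while the bolt is in the keeper.
- knob (a point): middle of the bolt's upright knob (moves with bolt and gate): black cylinder with a red band, 18 mm in diameter, 34 high. At the start 230 mm above the counter (knob 211 to 245), 26 mm in front of the gate's mid-plane, 185 mm from the hinge axis along the gate. Gate top at 205 mm, cage top rail behind it at 216: grip from above with fingertips higher than 208 mm.
- bolt (a joint): draw of the horizontal barrel bolt along the gate, m: 0 fully in the keeper, grows as it is drawn toward the hinge (the robot's right), stop at 0.042. Its nose is clear of the keeper from 0.031 on. Friction 1 to 2 N.
- bolt_lift (a joint): lift of the bolt in its worn, tall straps, m: 0 sagged (rests so by its weight, 160 g), stop 0.016. Sagged, a notch under the bolt sits on the keeper's lip and the nose beyond it catches after 6 mm of draw. The lip stands 8 mm into the notch: the bolt must be 9 mm up or more (11 to 13 is good) while the nose passes, at draws of 6 to 31 mm.
- lip (a point): top middle of the bent-up brass lip at the mouth of the keeper on the latch stile, 102 mm left of the cage's middle, 24 mm before the gate plane, 173 mm above the counter; lip 22 mm deep (x), 4.5 mm thick (y).
- tube_rack: bystander: clear tube rack with tubes, 58x175x110 mm, origin centre of underside
- timer: bystander: white bench timer 66x62x18 mm, origin centre of underside
- marker: bystander: black marker pen 17x132x15 mm, origin centre of underside
- tape: bystander: roll of white tape 60x60x18 mm, origin centre of underside
- petri_a: bystander: petri dish 60x60x15 mm, origin centre of underside
Things that resemble listed ones, but are neither listed nor needed, are in the scene too. What is meant by the tube is not green or purple, and is the larger of those in its own colour.

How it is judged:
By the outcome, as a careful person would: the job done as asked, in the order asked, and still so for the second after the job is handed in, while the arm keeps its last pose, push and grip.
It also fails if it takes over 64 s, if anything falls off the work surface, if the arm or the gripper's body presses on something with over 40 N, if the wrist force passes 120 N, or if a joint passes its speed limit or range.

## Working session

There is one attempt and no reset: what is moved stays moved. The work goes in short steps, Python scripts to look and compute and a tool call to move; the robot and the scene stay as the last step left them, time stands still between calls to the robot, and variables do not carry over. Pictures are saved under pics/ and viewed, about 8 in all and at most 12, crops included, and the job is handed in when it is done.

Besides the shell and the picture viewer there is one more tool, called by a JSON object that holds its "api" and its "payload". carry_out: Moves the arm, as the interface text tells. Its arguments: {"type":"object","properties":{"steps":{"type":"array"},"squeeze":{"type":"number"}},"required":["steps"]}

```bash
mkdir -p pics; ls
cat > h.py <<'E'
import numpy as np, cv2
from rig import robot, cams
def snap(n,f):
    c=cams.camera(n); cv2.imwrite('pics/'+f,c['pixels'][:,:,::-1]); return c
def proj(c,p):
    v=np.array(c['rotation']).T@(np.array(p,float)-c['eye']); return c['cx']+c['fx']*v[0]/-v[2], c['cy']-c['fy']*v[1]/-v[2]
def ray(c,u,v,z):
    d=np.array(c['rotation'])@np.array([(u-c['cx'])/c['fx'],-(v-c['cy'])/c['fy'],-1]); e=np.array(c['eye']); return e+d*(z-e[2])/d[2]
E
python3 - <<'E'
from h import *
a=snap('scene','s1.png');b=snap('top','t1.png')
for c in(a,b):print({k:(np.round(v,3) if k!='pixels' else 0) for k,v in c.items()})
print(robot.get_obs(),robot.tip_extent)
E
```

```text
pics
{'pixels': 0, 'fx': np.float64(369.859), 'fy': np.float64(369.859), 'cx': np.float64(314.71), 'cy': np.float64(200.974), 'eye': array([ 0.136, -0.349,  0.927]), 'rotation': array([ 0.322, -0.108, -0.313,  0.887])}
{'pixels': 0, 'fx': np.float64(455.299), 'fy': np.float64(455.299), 'cx': np.float64(313.693), 'cy': np.float64(200.698), 'eye': array([0.31 , 0.158, 1.311]), 'rotation': array([ 0.063, -0.077, -0.697,  0.71 ])}
{'time': 0.1, 'q': array([ 9.75505278e-01,  5.28345224e-01,  1.43381456e+00, -7.31482839e-06,
        1.18142316e+00, -1.78452997e-01]), 'joint_velocities': array([-5.29923555e-06, -2.35527944e-03, -2.48691176e-03, -2.21065501e-04,
        7.02067768e-04,  1.09457293e-03]), 'joint_torque': array([ 3.77465749e-04, -4.40986240e+01, -1.77151698e+01,  6.35508145e-02,
        5.33925625e-02, -5.60200419e-05]), 'position': array([0.25262529, 0.57096433, 0.24367381]), 'tool_rot': array([ 8.38113162e-01,  5.45495498e-01, -9.15849983e-04,  3.89294884e-04]), 'ft_force': array([-0.2686922 ,  0.11744929,  0.24718234]), 'moment': array([-0.02833505,  0.01707791,  0.05682219]), 'grip_width': 0.08698159151366772} 0.022
```

```bash
sed -i 's/np.array(c\[.rotation.\])/Rm(c)/' h.py
cat >> h.py <<'E'
from scipy.spatial.transform import Rotation as R
def Rm(c): return R.from_quat(c['rotation']).as_matrix()
E
python3 -c "
from h import *
print(cams.camera('top').keys())"
```

```text
dict_keys(['pixels', 'fx', 'fy', 'cx', 'cy', 'eye', 'rotation'])
```

View pics/s1.png

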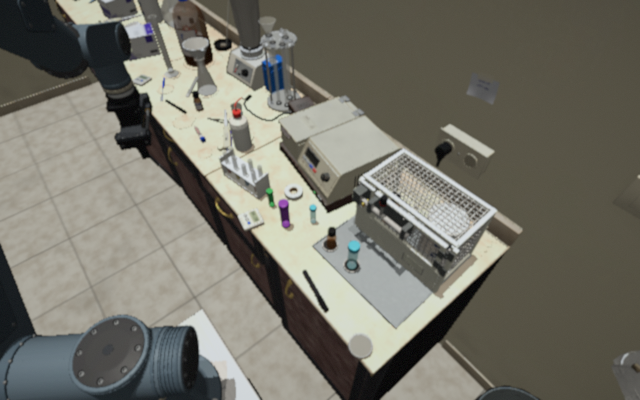

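View pics/t1.png

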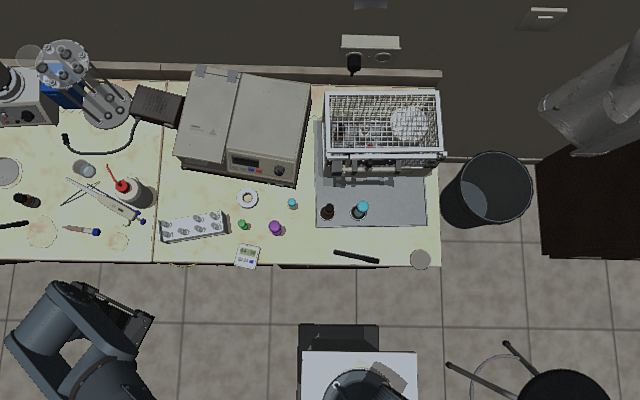

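Tube candidates in the scene view: the large teal one at (353,250) on the tray, a small teal one at (313,213), purple at (285,213) and green at (270,197). I choose (353,250). Vial candidates: (331,238) on the tray and a brown one at (197,100), far away. I choose (331,238). I'll check both in a close crop.

Run:
```python
from h import *
i=cv2.imread('pics/t1.png')[80:235,300:450]; j=cv2.imread('pics/s1.png')[140:330,300:500]
i=cv2.resize(i,None,fx=2.6,fy=2.6,interpolation=cv2.INTER_CUBIC);j=cv2.resize(j,None,fx=2,fy=2,interpolation=cv2.INTER_CUBIC)
o=np.zeros((410,800,3),np.uint8);o[:i.shape[0],:i.shape[1]]=i;o[:j.shape[0],400:400+j.shape[1]]=j
cv2.imwrite('pics/c1.png',o)
```

```text
(no output)
```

View pics/c1.png

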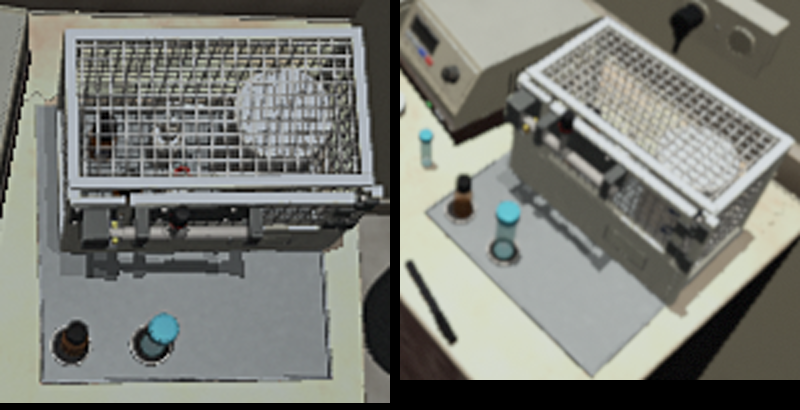

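The crop confirms that the tall teal-capped tube is in the right ring and the low brown vial in the left ring. I'm fitting the cage pose from the tray corners and the cage top corners in both views.

Run:
```python
from h import *
from scipy.optimize import least_squares
t=cams.camera('top');s=cams.camera('scene')
T=lambda x,y:(300+x/2.6,80+y/2.6); S=lambda x,y:(300+(x-400)/2,140+y/2)
obs=[(t,(-.152,.174,.006),T(42,382)),(t,(-.152,-.152,.006),T(330,377)),(t,(.176,.15,.216),T(65,30)),(t,(.176,-.15,.216),T(362,28)),
(s,(-.152,.174,.006),S(427,211)),(s,(-.152,-.152,.006),S(593,376)),(s,(.176,.15,.216),S(605,20)),(s,(.176,-.15,.216),S(790,140)),
(t,(-.11,.05,.11),T(163,328)),(s,(-.11,.05,.11),S(508,210)),(s,(-.11,.05,.01),S(504,250)),(t,(-.11,.14,.01),T(70,345))]
def W(p,q): c,n=np.cos(p[2]),np.sin(p[2]); return (p[0]+c*q[0]-n*q[1],p[1]+n*q[0]+c*q[1],q[2])
f=lambda p:np.ravel([np.subtract(proj(c,W(p,q)),o) for c,q,o in obs])
r=least_squares(f,[.5,0,0],loss='soft_l1');print(r.x,np.round(f(r.x).reshape(-1,2),1))
for n,q in dict(tube=(-.11,.05,0),vial=(-.11,.14,0),hinge=(0,-.14,.15),knob=(-.026,.045,.23)).items():print(n,np.round(W(r.x,q),4))
np.save('pose.npy',r.x)
```

```text
[ 0.65007014 -0.04168582  0.03849392] [[-0.1  1.1]
 [ 1.1  0.9]
 [-0.4 -1. ]
 [ 0.7 -1.5]
 [-2.1  0. ]
 [-0.7  0.2]
 [ 0.9 -4. ]
 [ 3.2 -2. ]
 [ 0.   0.2]
 [-0.2  0. ]
 [-0.7 -0.5]
 [ 0.5  0.5]]
tube [0.5382 0.004  0.    ]
vial [0.5348 0.094  0.    ]
hinge [ 0.6555 -0.1816  0.15  ]
knob [0.6224 0.0023 0.23  ]
```

{"api": "carry_out", "payload": {"steps": [[[1.9,-3.8,0.5],3,0],[[1.9,-3.8,0.5],3,0],[[1.9,-3.8,0],3,0],[[1.9,-3.8,0],3,0],[[1.9,-3.8,0],3,0],[[1.9,-3.8,0],3,0],[[1.9,-3.8,0],3,0],[[1.9,-3.8,0],3,0],[[1.9,-3.8,0],2,0],[[1.9,-3.8,0],0,0]]}}

```text
time: 1.25
position: [0.4453, 0.1823, 0.2544]
tool_rot: [0.683, 0.731, 0.002, -0.0]
ft_force: [0.4, 0.3, 0.1]
grip_width: 0.087
```

Run:
```python
from h import *
t=cams.camera('top');s=cams.camera('scene')
# small teal: top px cap (292,203), scene cap (313,206) -> triangulate
def tri(a,b):
    o1,o2=np.array(t['eye']),np.array(s['eye']);d1=ray(t,*a,0)-o1;d2=ray(s,*b,0)-o2
    k=np.linalg.lstsq(np.c_[d1,-d2],o2-o1,rcond=None)[0];return np.round([o1+d1*k[0],o2+d2*k[1]],3)
print('smallteal',tri((292,203),(313,207)),'purple',tri((275,228),(284,204)),'tubecap',tri((362.7,206),(354,245)))
print(ray(t,300,187,.15),ray(t,379,262,.01),ray(t,334,252,.01))
```

```text
smallteal [[0.551 0.196 0.072]
 [0.553 0.195 0.073]] purple [[0.476 0.238 0.103]
 [0.48  0.236 0.103]] tubecap [[0.539 0.004 0.109]
 [0.539 0.004 0.109]]
[0.57869724 0.17349513 0.15      ] [ 0.39685639 -0.0544582   0.01      ] [0.42290173 0.07406354 0.01      ]
```

{"api": "carry_out", "payload": {"steps": [[[1.9,-3.6,0],-1.5,0],[[1.9,-3.6,0],0,0],[[1.9,-3.6,0],0,0],[[1.9,-3.6,0],0,0],[[1.7,-3.4,0],0,0],[[0,0,0],0,0],[[0,0,0],0,0]]}}

```text
time: 2.05
position: [0.5426, -0.0019, 0.2543]
tool_rot: [0.695, 0.719, 0.003, -0.0]
ft_force: [-0.6, 0.4, 0.4]
grip_width: 0.0872
```

Run:
```python
from h import *
w=snap('wrist','w1.png');print(w['eye'],Rm(w).round(2).tolist(),robot.get_obs()['position'],w['fx'])
p=np.load('pose.npy')
for q in[(.5382,.004,.11),(.5382,.004,.01),(.5348,.094,.082),(.5348,.094,.01),(.6224,.0023,.245)]:print(q,np.round(proj(w,q)))
```

```text
[ 0.46661391 -0.00697372  0.39430945] [[-0.03, -0.96, -0.28], [1.0, -0.03, -0.01], [0.0, -0.28, 0.96]] [ 0.54280741 -0.00185736  0.25442715] 343.72135260374574
(0.5382, 0.004, 0.11) [328. 189.]
(0.5382, 0.004, 0.01) [326. 168.]
(0.5348, 0.094, 0.082) [424. 182.]
(0.5348, 0.094, 0.01) [405. 167.]
(0.6224, 0.0023, 0.245) [326. 400.]
```

View pics/w1.png

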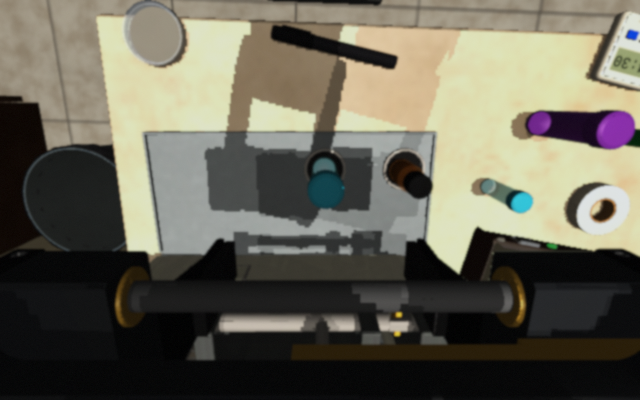

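The wrist view shows the tube cap at (326,190), predicted (328,189), and the vial base at (404,165), predicted (405,167). The pose estimate is good, so I'm descending on the tube.

{"api": "carry_out", "payload": {"steps": [[[-0.45,0.6,-3.6],0,0.2],[[0,0,-3.6],0,0.2],[[0,0,-3.6],0,0.2],[[0,0,-3.6],0,0.2],[[0,0,-3.6],0,0.2],[[0,0,0],0,0.2],[[0,0,0],0,0.2]]}}

```text
time: 2.8
position: [0.5352, 0.0159, 0.073]
tool_rot: [0.69, 0.724, 0.006, 0.002]
ft_force: [0.2, -0.1, -0.1]
grip_width: 0.0698
```

{"api": "carry_out", "payload": {"steps": [[[0.3,-1.2,0],0,0.2],[[0,0,0],0,0.2],[[0,0,0],0,0.2]]}}

```text
time: 3.1
position: [0.5408, 0.0038, 0.0779]
tool_rot: [0.689, 0.725, 0.008, 0.005]
ft_force: [-0.3, 0.2, -0.9]
grip_width: 0.0697
```

{"api": "carry_out", "payload": {"steps": [[[-0.2,0,0],0,0.4],[[0,0,0],0,0.8],[[0,0,0],0,1],[[0,0,0],0,1],[[0,0,0],0,1],[[0,0,0],0,1]], "squeeze": 12}}

```text
time: 3.7
position: [0.5403, 0.003, 0.0809]
tool_rot: [0.69, 0.724, 0.009, 0.008]
ft_force: [0.3, -0.0, 0.9]
grip_width: 0.0312
```

{"api": "carry_out", "payload": {"steps": [[[0,0,0],0,1],[[0,0,0],0,1],[[0,0,0],0,1]]}}

```text
time: 4.0
position: [0.5404, 0.0031, 0.0809]
tool_rot: [0.689, 0.724, 0.009, 0.008]
ft_force: [-0.5, -0.9, 1.7]
grip_width: 0.031
```

Run:
```python
from h import *
for i in range(3):
    o=robot.get_obs();print(o['time'],o['position'],o['tool_rot'],o['grip_width'],o['joint_velocities'].round(3)); cams.camera('top')
```

```text
4.0 [0.54044627 0.00306311 0.08087559] [0.68944331 0.72424011 0.00924096 0.00766738] 0.031039679171027557 [ 0.001 -0.    -0.001  0.001  0.    -0.001]
4.05 [0.54044128 0.00305075 0.0808803 ] [0.68947501 0.72421001 0.00924378 0.00765611] 0.031199087163446028 [-0.001  0.001  0.002  0.001  0.     0.001]
4.1 [0.54043479 0.00304082 0.08087753] [0.68947081 0.72421376 0.00924976 0.0076723 ] 0.03130630015526116 [ 0.001 -0.002  0.001 -0.     0.001  0.001]
```

{"api": "carry_out", "payload": {"steps": [[[0,0,1.5],0,1],[[0,0,1.5],0,1],[[0,-2.5,0],0,1],[[0,-2.5,0],0,1],[[0,-2.5,0],0,1],[[0,-2.5,0],0,1],[[0,-2.5,0],0,1],[[0.3,-1.5,0],0,1],[[0,0,0],0,1],[[0,0,0],0,1]]}}

```text
time: 5.15
position: [0.5412, -0.14, 0.1101]
tool_rot: [0.689, 0.725, 0.008, 0.005]
ft_force: [0.0, -0.7, -0.2]
grip_width: 0.0312
```

{"api": "carry_out", "payload": {"steps": [[[0,0,-1.2],0,1],[[0,0,-1.1],0,1],[[0,0,-0.3],0,1],[[0,0,0],0,1]]}}

```text
time: 5.55
position: [0.54, -0.1359, 0.081]
tool_rot: [0.687, 0.726, 0.008, 0.003]
ft_force: [0.8, 0.7, -0.7]
grip_width: 0.0309
```

Run:
```python
from h import *
c=snap('scene','s2.png');j=c['pixels'][170:330,300:480,::-1]
cv2.imwrite('pics/s2c.png',cv2.resize(j,None,fx=3.5,fy=3.5,interpolation=cv2.INTER_CUBIC));print(robot.get_obs()['position'])
```

```text
[ 0.54001129 -0.1358703   0.08113984]
```

View pics/s2c.png

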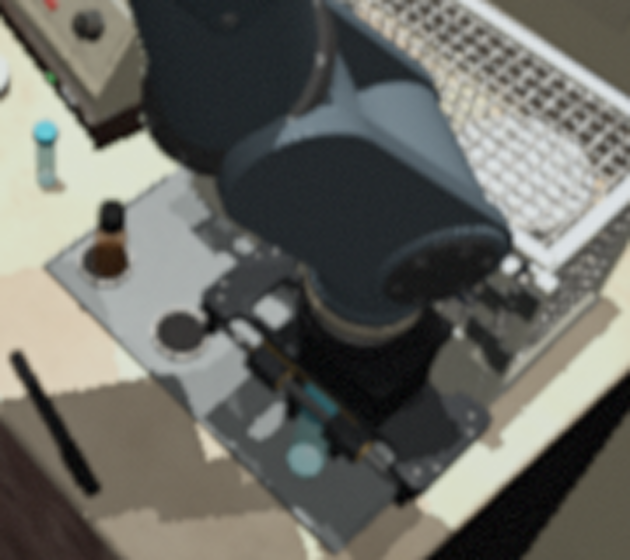

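The right ring at (180,332) in the crop is empty. The tube hangs upright just over the tray at (305,455), so I'll lower it to contact and release.

{"api": "carry_out", "payload": {"steps": [[[0,0,-0.2],0,1],[[0,0,0],0,1],[[0,0,0],0,1]]}}

```text
time: 5.9
position: [0.5422, -0.1359, 0.0816]
tool_rot: [0.687, 0.727, 0.009, 0.006]
ft_force: [-0.4, -0.1, -0.4]
grip_width: 0.0307
```

{"api": "carry_out", "payload": {"steps": [[[0,0,-0.3],0,1],[[0,0,-0.3],0,1],[[0,0,0],0,1]]}}

```text
time: 6.2
position: [0.5459, -0.1374, 0.0802]
tool_rot: [0.687, 0.727, 0.011, 0.011]
ft_force: [0.4, 0.1, -0.5]
grip_width: 0.0308
```

Run:
```python
from h import *
o=robot.get_obs();print(o['q'].round(3),o['joint_torque'].round(1),R.from_quat(o['tool_rot']).as_matrix()[:,2].round(4),o['ft_force'],o['moment'].round(2))
```

```text
[-0.452  0.678  1.738  0.022  0.699 -2.096] [  0.  -43.1 -10.   -0.   -0.1  -0. ] [ 0.0305  0.001  -0.9995] [ 0.42004359  0.11118192 -0.4991653 ] [ 0.   -0.    0.01]
```

{"api": "carry_out", "payload": {"steps": [[[0,0,-0.3],0,1],[[0,0,0],0,1]]}}

```text
time: 6.4
position: [0.5476, -0.1381, 0.0792]
tool_rot: [0.687, 0.727, 0.012, 0.013]
ft_force: [0.5, 0.5, -0.5]
grip_width: 0.031
```

Run:
```python
from h import *
o=robot.get_obs();print(o['q'].round(3),o['joint_torque'].round(1),R.from_quat(o['tool_rot']).as_matrix()[:,2].round(4),o['ft_force'],o['moment'].round(2))
```

```text
[-0.452  0.68   1.737  0.023  0.692 -2.096] [  0.  -43.  -10.   -0.   -0.1  -0. ] [ 0.0351 -0.001  -0.9994] [ 0.47613981  0.49111904 -0.52656406] [ 0.05  0.06 -0.09]
```

{"api": "carry_out", "payload": {"steps": [[[0,0,0],0,0.7],[[0,0,0],0,0.6],[[0,0,0],0,0.5],[[0,0,0],0,0.3],[[0,0,0],0,0.2],[[0,0,0],0,0.2]]}}

```text
time: 7.0
position: [0.546, -0.1375, 0.077]
tool_rot: [0.687, 0.726, 0.011, 0.011]
ft_force: [-0.5, 0.7, -0.0]
grip_width: 0.0586
```

{"api": "carry_out", "payload": {"steps": [[[-0.2,0,3],0,0.2],[[-0.2,0,4],0,0.2],[[-0.2,0,4],0,0.2],[[0,3.5,0.5],0,0.2],[[0,3.5,0],0,0.2],[[0,3.5,0],0,0.2],[[0,3.5,0],0,0.2],[[0,3.5,0],0,0.2],[[0,3.3,0],0,0.2],[[0,0,0],0,0.2]]}}

```text
time: 8.0
position: [0.5391, 0.076, 0.1965]
tool_rot: [0.689, 0.724, 0.012, 0.012]
ft_force: [-0.8, -0.4, 0.1]
grip_width: 0.0695
```

Run:
```python
from h import *
o=robot.get_obs();print(o['position'],o['q'].round(3),o['joint_torque'].round(1),R.from_quat(o['tool_rot']).as_matrix()[:,2].round(4),o['ft_force'],o['moment'].round(2))
w=snap('wrist','w2.png')
for q in[(.547,-.138,.11),(.547,-.138,.004),(.5348,.094,.05),(.5348,.094,.01),(.5382,.004,.01)]:print(q,np.round(proj(w,q)))
```

```text
[0.53914121 0.07601291 0.19650795] [-0.067  0.472  1.709  0.004  0.927 -1.691] [  0.9 -38.1 -14.5   0.2  -0.1   0.2] [ 0.0341  0.0012 -0.9994] [-0.84711963 -0.44806677  0.08726777] [0.05 0.09 0.02]
(0.547, -0.138, 0.11) [ 12. 208.]
(0.547, -0.138, 0.004) [104. 173.]
(0.5348, 0.094, 0.05) [343. 185.]
(0.5348, 0.094, 0.01) [341. 174.]
(0.5382, 0.004, 0.01) [247. 173.]
```

View pics/w2.png

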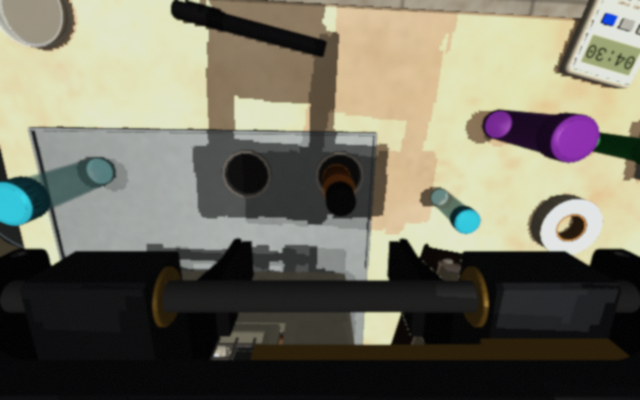

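The tube stands at its parking place, base (99,172) against predicted (104,173). The vial is still in its ring at (340,174). Next I descend on the vial.

{"api": "carry_out", "payload": {"steps": [[[-0.4,1.5,0],0,0.2],[[0,0,-3],0,0.2],[[0,0,-3],0,0.2],[[0,0,-2],0,0.2],[[0,0,0],0,0.2]]}}

```text
time: 8.55
position: [0.5378, 0.0851, 0.1157]
tool_rot: [0.69, 0.724, 0.013, 0.016]
ft_force: [0.3, -0.0, 0.7]
grip_width: 0.0693
```

{"api": "carry_out", "payload": {"steps": [[[-0.3,0.9,0],0,0.2],[[0,0,-2],0,0.2],[[0,0,-2.4],0,0.2],[[0,0,-2],0,0.2],[[0,0,0],0,0.2]]}}

```text
time: 9.05
position: [0.539, 0.0929, 0.0555]
tool_rot: [0.691, 0.722, 0.016, 0.02]
ft_force: [-0.2, -0.5, 0.6]
grip_width: 0.0692
```

{"api": "carry_out", "payload": {"steps": [[[-0.4,0,-0.6],0,0.2],[[0,0,0],0,0.5],[[0,0,0],0,0.8],[[0,0,0],0,1],[[0,0,0],0,1],[[0,0,0],0,1],[[0,0,0],0,1]], "squeeze": 15}}

```text
time: 9.75
position: [0.5382, 0.093, 0.0549]
tool_rot: [0.691, 0.722, 0.02, 0.023]
ft_force: [0.3, -0.4, 0.3]
grip_width: 0.0293
```

{"api": "carry_out", "payload": {"steps": [[[0,0,1.5],0,1],[[0,0,1.5],0,1],[[0,-2,0],0,1],[[0,-2,0],0,1],[[0,-2,0],0,1],[[0,-2,0],0,1],[[0,-0.5,0],0,1],[[0,0,0],0,1],[[0,0,0],0,1]]}}

```text
time: 10.65
position: [0.5376, 0.0065, 0.0859]
tool_rot: [0.691, 0.722, 0.02, 0.023]
ft_force: [-1.1, 0.9, -0.3]
grip_width: 0.029
```

{"api": "carry_out", "payload": {"steps": [[[0.4,-0.4,0],0,1],[[0,0,-1.2],0,1],[[0,0,-1.2],0,1],[[0,0,0],0,1]]}}

```text
time: 11.05
position: [0.5418, 0.0047, 0.0599]
tool_rot: [0.69, 0.724, 0.02, 0.023]
ft_force: [-0.4, -0.5, -1.2]
grip_width: 0.0285
```

Run:
```python
from h import *
o=robot.get_obs();print(o['position'],R.from_quat(o['tool_rot']).as_matrix()[:,2].round(4))
c=snap('scene','s3.png');w=snap('wrist','w3.png')
j=cv2.resize(c['pixels'][200:300,310:440,::-1],None,fx=3,fy=3,interpolation=cv2.INTER_CUBIC)
k=w['pixels'][:300,100:500,::-1]
out=np.zeros((300,800,3),np.uint8);out[:,:390]=j;out[:,400:]=k;cv2.imwrite('pics/c3.png',out)
```

```text
[0.54179922 0.00473818 0.05985875] [ 0.0603 -0.0028 -0.9982]
```

View pics/c3.png

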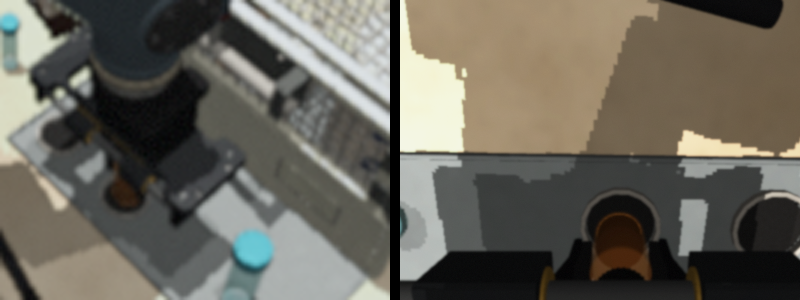

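Run:
```python
from h import *
w=cams.camera('wrist');off=lambda p:tuple(np.round(np.array(proj(w,p))+[300,0],1))
for x in(.530,.534,.538,.542):print(x,'rim front/left',off((x-.024,.004,.01)),off((x,.028,.01)),off((x,-.02,.01)),'vial front z.008',off((x-.0145,.004,.008)))
i=cv2.imread('pics/c3.png')[180:260,560:680];cv2.imwrite('pics/c4.png',cv2.resize(i,None,fx=6,fy=6,interpolation=cv2.INTER_CUBIC))
```

```text
0.53 rim front/left (np.float64(625.8), np.float64(170.8)) (np.float64(664.8), np.float64(212.9)) (np.float64(582.2), np.float64(209.1)) vial front z.008 (np.float64(624.9), np.float64(186.1))
0.534 rim front/left (np.float64(625.4), np.float64(177.8)) (np.float64(664.2), np.float64(219.3)) (np.float64(582.2), np.float64(215.5)) vial front z.008 (np.float64(624.5), np.float64(192.8))
0.538 rim front/left (np.float64(625.0), np.float64(184.6)) (np.float64(663.6), np.float64(225.6)) (np.float64(582.1), np.float64(221.8)) vial front z.008 (np.float64(624.1), np.float64(199.3))
0.542 rim front/left (np.float64(624.7), np.float64(191.4)) (np.float64(663.0), np.float64(231.8)) (np.float64(582.0), np.float64(228.1)) vial front z.008 (np.float64(623.8), np.float64(205.8))
```

View pics/c4.png

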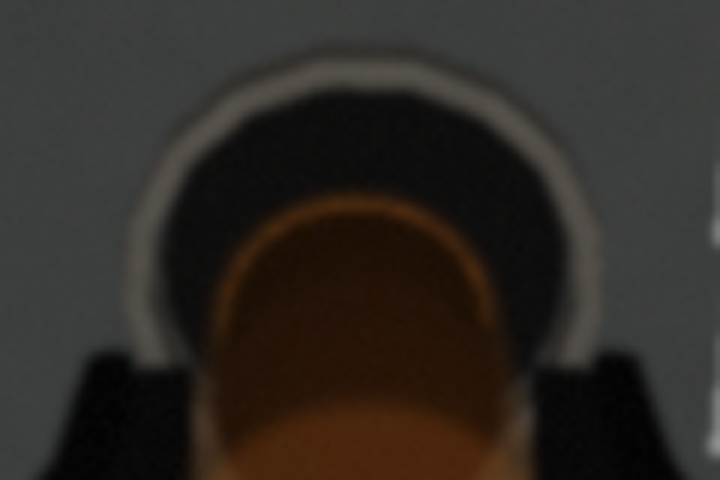

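In the crop, the vial's front edge (355,195) sits about 6 mm too far toward the cage relative to the ring's front (365,50). I'll shift it back 6 mm and set it down.

{"api": "carry_out", "payload": {"steps": [[[-0.7,0,0.2],0,1],[[0,0,0],0,1],[[0,0,0],0,1]]}}

```text
time: 11.5
position: [0.5351, 0.0045, 0.064]
tool_rot: [0.69, 0.723, 0.021, 0.024]
ft_force: [-0.8, -0.1, -1.0]
grip_width: 0.0281
```

{"api": "carry_out", "payload": {"steps": [[[0,0,-0.5],0,1],[[0,0,0],0,1]]}}

```text
time: 11.7
position: [0.5353, 0.0044, 0.0593]
tool_rot: [0.69, 0.723, 0.021, 0.025]
ft_force: [1.2, 0.2, -0.4]
grip_width: 0.0284
```

{"api": "carry_out", "payload": {"steps": [[[0,0,-0.5],0,1],[[0,0,0],0,1],[[0,0,0],0,1]]}}

```text
time: 12.0
position: [0.5362, 0.0039, 0.0542]
tool_rot: [0.69, 0.723, 0.021, 0.026]
ft_force: [-0.2, 0.5, 2.5]
grip_width: 0.0288
```

Run:
```python
from h import *
w=snap('wrist','w5.png');i=w['pixels'][180:260,260:380,::-1];cv2.imwrite('pics/c5.png',cv2.resize(i,None,fx=5,fy=5,interpolation=cv2.INTER_CUBIC))
print(robot.get_obs()['position'])
# columns of brown
for r in range(185,250,3): print(r,w['pixels'][r,321])
```

```text
[0.53621787 0.00394915 0.05428825]
185 [60 63 62]
188 [59 62 61]
191 [61 63 62]
194 [59 62 61]
197 [60 62 61]
200 [51 50 47]
203 [76 72 67]
206 [66 63 58]
209 [14 14 13]
212 [39 26 13]
215 [47 26 10]
218 [29 14  3]
221 [31 16  7]
224 [32 16  5]
227 [35 19  9]
230 [37 18  8]
233 [37 19  7]
236 [39 20  8]
239 [39 20  8]
242 [39 19  7]
245 [42 21  8]
248 [62 31 12]
```

Contact is at 2.5 N. The vial's base is inside the ring, front gap about 3 mm. Releasing.

{"api": "carry_out", "payload": {"steps": [[[0,0,0],0,0.7],[[0,0,0],0,0.6],[[0,0,0],0,0.5],[[0,0,0],0,0.3],[[0,0,0],0,0.2],[[0,0,0],0,0.2]]}}

```text
time: 12.65
position: [0.536, 0.0042, 0.0537]
tool_rot: [0.69, 0.723, 0.021, 0.025]
ft_force: [-0.3, -0.3, -0.1]
grip_width: 0.0591
```

{"api": "carry_out", "payload": {"steps": [[[-0.3,0,3],0,0.2],[[-0.1,0,3],0,0.2],[[0,0,4],0,0.2],[[0,0,3],0,0.2],[[0,-3.5,0],0,0.2],[[0,-3.5,0],0,0.2],[[0,-3.5,0],0,0.2],[[0,-3.3,0],0,0.2],[[0,0,0],0,0.2],[[0,0,0],0,0.2]]}}

```text
time: 13.65
position: [0.53, -0.1374, 0.189]
tool_rot: [0.688, 0.724, 0.021, 0.026]
ft_force: [0.4, 0.4, -0.5]
grip_width: 0.0698
```

Run:
```python
from h import *
o=robot.get_obs();print(o['position'],R.from_quat(o['tool_rot']).as_matrix()[:,2].round(4))
w=snap('wrist','w6.png');print(np.round(proj(w,(.547,-.138,.11))),np.round(proj(w,(.547,-.138,.005))),np.round(proj(w,(.538,.004,.005))),np.round(proj(w,(.5348,.094,.005))))
```

```text
[ 0.52998945 -0.13738449  0.1890441 ] [ 0.0656 -0.0052 -0.9978]
[321. 236.] [322. 189.] [469. 188.] [562. 189.]
```

View pics/w6.png

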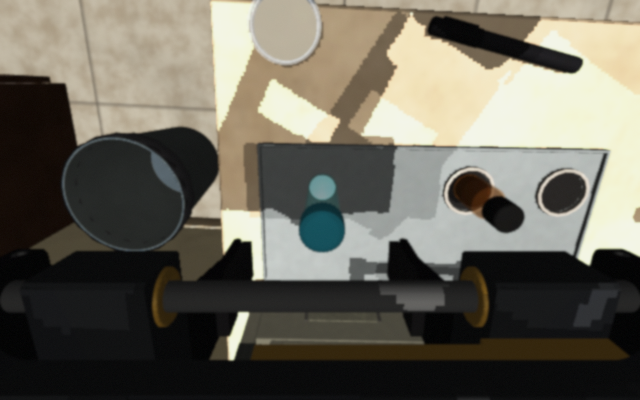

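The vial stands upright in the right ring at (468,190). The parked tube is at base (322,187), directly below the jaws. Going for the tube.

{"api": "carry_out", "payload": {"steps": [[[1.2,0,0],0,0.2],[[0,0,-3],0,0.2],[[0,0,-3],0,0.2],[[0,0,-3],0,0.2],[[0,0,-1.5],0,0.2],[[0,0,0],0,0.2]]}}

```text
time: 14.3
position: [0.5486, -0.1305, 0.082]
tool_rot: [0.685, 0.728, 0.023, 0.029]
ft_force: [0.1, 0.0, -0.6]
grip_width: 0.0693
```

{"api": "carry_out", "payload": {"steps": [[[-0.5,-0.7,-0.2],0,0.2],[[0,0,0],0,0.5],[[0,0,0],0,0.8],[[0,0,0],0,1],[[0,0,0],0,1],[[0,0,0],0,1],[[0,0,0],0,1]]}}

```text
time: 15.0
position: [0.5467, -0.1373, 0.0838]
tool_rot: [0.684, 0.729, 0.024, 0.032]
ft_force: [-0.8, 0.0, 0.0]
grip_width: 0.0306
```

{"api": "carry_out", "payload": {"steps": [[[0,0,3],0,1],[[0,0,3.5],0,1],[[0,0,3.5],0,1],[[0,2,1],0,1],[[-0.2,3.5,0],0,1],[[-0.2,3.5,0],0,1],[[-0.2,3.5,0],0,1],[[-0.2,3.5,0],0,1],[[-0.1,3.5,0],0,1],[[0,2,0],0,1]]}}

```text
time: 16.0
position: [0.5367, 0.081, 0.1992]
tool_rot: [0.687, 0.726, 0.025, 0.034]
ft_force: [0.2, -0.3, -0.5]
grip_width: 0.031
```

{"api": "carry_out", "payload": {"steps": [[[0,0,0],0,1],[[0,0,0],0,1]]}}

```text
time: 16.2
position: [0.5357, 0.0836, 0.1992]
tool_rot: [0.685, 0.727, 0.025, 0.034]
ft_force: [0.2, -1.4, 0.2]
grip_width: 0.0311
```

{"api": "carry_out", "payload": {"steps": [[[0.2,1.0,0],0,1],[[0,0,-3],0,1],[[0,0,-3],0,1],[[0,0,-2.5],0,1],[[0,0,0],0,1],[[0,0,0],0,1]]}}

```text
time: 16.8
position: [0.542, 0.0901, 0.1137]
tool_rot: [0.688, 0.724, 0.027, 0.037]
ft_force: [0.5, -1.0, -0.3]
grip_width: 0.0308
```

Run:
```python
from h import *
o=robot.get_obs();print(o['position'],R.from_quat(o['tool_rot']).as_matrix()[:,2].round(4))
w=snap('wrist','w7.png')
i=w['pixels'][130:270,230:430,::-1];cv2.imwrite('pics/c7.png',cv2.resize(i,None,fx=4,fy=4,interpolation=cv2.INTER_CUBIC))
for x,y in((.534,.092),(.538,.096)):print([tuple(np.round((np.array(proj(w,p))-[230,130])*4)) for p in((x-.024,y,.01),(x,y+.024,.01),(x,y-.024,.01),(x-.014,y,.014),(x,y+.014,.014))])
```

```text
[0.54196152 0.09007704 0.11372144] [ 0.0903 -0.0116 -0.9959]
[(np.float64(400.0), np.float64(98.0)), (np.float64(524.0), np.float64(235.0)), (np.float64(260.0), np.float64(221.0)), (np.float64(397.0), np.float64(159.0)), (np.float64(470.0), np.float64(239.0))]
[(np.float64(421.0), np.float64(121.0)), (np.float64(544.0), np.float64(256.0)), (np.float64(281.0), np.float64(243.0)), (np.float64(418.0), np.float64(182.0)), (np.float64(491.0), np.float64(261.0))]
```

View pics/c7.png

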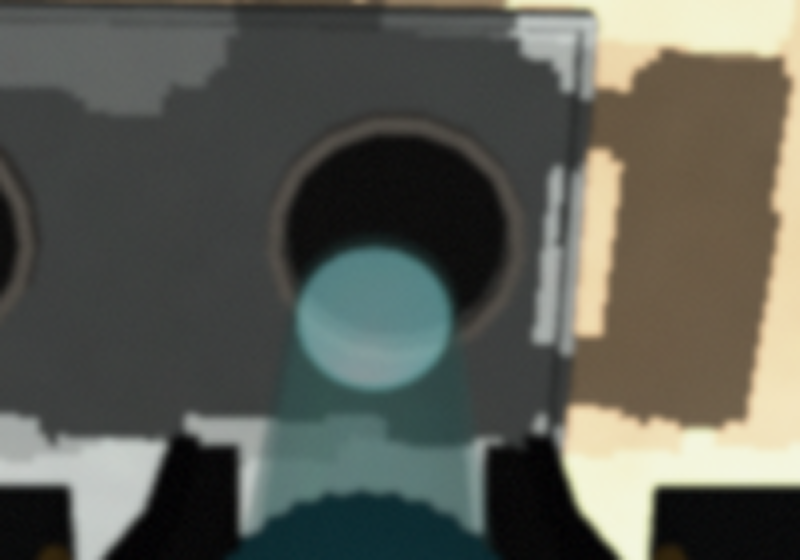

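Run:
```python
from h import *
w=cams.camera('wrist')
for (a,b),z in(((375,318),.034),((375,245),.034),((396,238),.01),((396,115),.01)):print(ray(w,230+a/4,130+b/4,z).round(4))
```

```text
[0.5419 0.0895 0.034 ]
[0.529  0.0888 0.034 ]
[0.5358 0.0929 0.01  ]
[0.513  0.0915 0.01  ]
```

The ring's centre is at (396,238) and the tube's base at (375,318) in the crop. The base needs -5.5 mm in x and +3 mm in y.

{"api": "carry_out", "payload": {"steps": [[[-0.6,0.3,0],0,1],[[-0.1,0,0],0,1],[[0,0,-1.5],0,1],[[0,0,0],0,1]]}}

```text
time: 17.3
position: [0.5367, 0.0935, 0.1037]
tool_rot: [0.688, 0.724, 0.03, 0.04]
ft_force: [-0.6, 0.5, -0.5]
grip_width: 0.0314
```

{"api": "carry_out", "payload": {"steps": [[[-0.1,0,-1.3],0,1],[[0,0,-0.6],0,1],[[0,0,0],0,1]]}}

```text
time: 17.6
position: [0.5373, 0.0938, 0.0869]
tool_rot: [0.687, 0.724, 0.032, 0.042]
ft_force: [1.4, 0.1, -0.8]
grip_width: 0.0311
```

{"api": "carry_out", "payload": {"steps": [[[-0.1,0,-0.5],0,1],[[0,0,0],0,1],[[0,0,0],0,1]]}}

```text
time: 17.9
position: [0.5391, 0.0939, 0.0844]
tool_rot: [0.687, 0.724, 0.034, 0.045]
ft_force: [-1.2, 0.3, -0.4]
grip_width: 0.0311
```

{"api": "carry_out", "payload": {"steps": [[[0,0,0],0,0.7],[[0,0,0],0,0.6],[[0,0,0],0,0.5],[[0,0,0],0,0.3],[[0,0,0],0,0.2],[[0,0,0],0,0.2]]}}

```text
time: 18.5
position: [0.5387, 0.0939, 0.0845]
tool_rot: [0.687, 0.724, 0.034, 0.045]
ft_force: [0.5, 0.4, 0.6]
grip_width: 0.0592
```

{"api": "carry_out", "payload": {"steps": [[[-0.3,0,3],0,0.2],[[-0.2,0,4],0,0.2],[[0,0,4],0,0.2],[[0,0,4],0,0.2],[[0,0,4],0,0.2],[[0,0,2],0,0.2],[[0,-3,0],0,0.2],[[0,-3,0],0,0.2],[[0,-2,0],0,0.2],[[0,0,0],0,0.2]]}}

```text
time: 19.5
position: [0.5304, 0.0123, 0.3035]
tool_rot: [0.686, 0.725, 0.034, 0.045]
ft_force: [0.2, 0.2, 1.5]
grip_width: 0.0699
```

Run:
```python
from h import *
o=robot.get_obs();print(o['position'],R.from_quat(o['tool_rot']).as_matrix()[:,2].round(4),o['q'].round(3))
w=snap('wrist','w8.png');s=snap('scene','s8.png')
j=cv2.resize(s['pixels'][170:300,310:440,::-1],None,fx=3,fy=3,interpolation=cv2.INTER_CUBIC)
out=np.zeros((400,790,3),np.uint8);out[:,:400]=w['pixels'][:,200:600,::-1];out[:390,400:]=j;cv2.imwrite('pics/c8.png',out)
for p in((.5365,.092,.01),(.54,.0925,.11),(.6224,.0023,.245),(.6224,.0023,.211)):print(p,np.round(proj(w,p)),np.round(proj(s,p)))
```

```text
[0.53044652 0.01234744 0.30354455] [ 0.1118 -0.0125 -0.9937] [-0.192  0.287  1.669  0.01   1.073 -1.823]
(0.5365, 0.092, 0.01) [389. 148.] [331. 244.]
(0.54, 0.0925, 0.11) [406. 175.] [332. 223.]
(0.6224, 0.0023, 0.245) [303. 336.] [384. 196.]
(0.6224, 0.0023, 0.211) [306. 305.] [382. 205.]
```

View pics/c8.png

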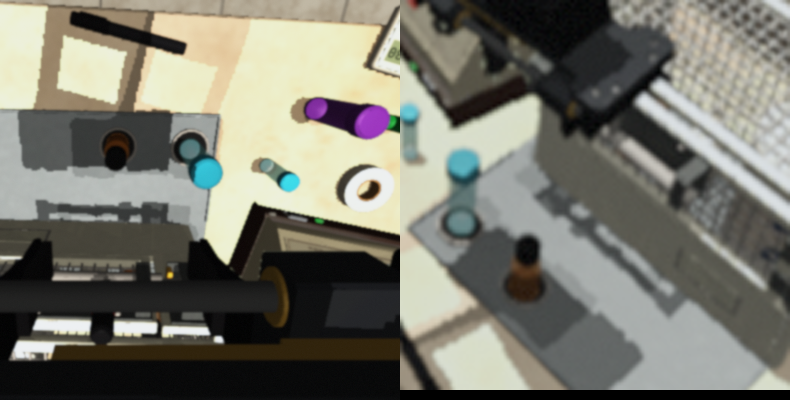

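Both items are swapped and upright. In the wrist part of the crop, tube in the left ring at (190,150) and vial in the right ring at (117,150). The knob shows at about wrist pixel (301,335), predicted (303,336). I'll check the knob numerically against the first pictures.

Run:
```python
from h import *
t=cams.camera('top');s=cams.camera('scene');k=(.6224,.0023,.23)
for n,c,f in(('t',t,'t1'),('s',s,'s1')):
    u,v=map(int,np.round(proj(c,k)));i=cv2.imread(f'pics/{f}.png')[:,:,::-1].astype(int)
    r=i[v-15:v+16,u-15:u+16];m=(r[...,0]-np.maximum(r[...,1],r[...,2]))>25
    y,x=np.nonzero(m);print(n,proj(c,k),[(a+u-15,b+v-15,r[b,a].tolist()) for a,b in zip(x,y)][:20])
    g=r.sum(2)<120;y,x=np.nonzero(g);print(len(x),x.mean()+u-15,y.mean()+v-15)
```

```text
t (np.float64(369.46792532650073), np.float64(163.8944411621987)) [(np.int64(365), np.int64(166), [88, 62, 58]), (np.int64(368), np.int64(167), [42, 11, 11]), (np.int64(369), np.int64(167), [44, 8, 6])]
161 370.2422360248447 162.8944099378882
s (np.float64(383.2450311406812), np.float64(200.31097814426892)) [(np.int64(379), np.int64(202), [54, 28, 26]), (np.int64(380), np.int64(204), [47, 20, 18]), (np.int64(380), np.int64(205), [46, 20, 18])]
196 383.4234693877551 206.37755102040816
```

{"api": "carry_out", "payload": {"steps": [[[2.5,-0.3,0],0,0.3],[[2.5,-0.3,0],0,0.3],[[2.5,-0.3,0],-1,0.3],[[1.6,0,0],0,0.3],[[0,0,0],0,0.3],[[0,0,0],0,0.3]]}}

```text
time: 20.3
position: [0.6212, 0.0135, 0.3006]
tool_rot: [0.689, 0.723, 0.033, 0.041]
ft_force: [0.0, 0.2, -0.5]
grip_width: 0.0615
```

{"api": "carry_out", "payload": {"steps": [[[0,-1.1,0],0,0.3],[[0,0,-2],0,0.3],[[0,0,-2],0,0.3],[[0,0,0],0,0.3]]}}

```text
time: 20.7
position: [0.6176, 0.0021, 0.2604]
tool_rot: [0.688, 0.724, 0.032, 0.041]
ft_force: [-0.4, 0.8, -1.1]
grip_width: 0.0612
```

Run:
```python
from h import *
o=robot.get_obs();print(o['position'],R.from_quat(o['tool_rot']).as_matrix()[:,2].round(4),o['q'].round(3))
w=snap('wrist','w9.png');s=snap('scene','s9.png');t=snap('top','t9.png')
out=np.zeros((400,800,3),np.uint8);out[:,:400]=w['pixels'][:,120:520,::-1]
out[:,400:]=cv2.resize(s['pixels'][155:255,335:435,::-1],None,fx=4,fy=4,interpolation=cv2.INTER_CUBIC);cv2.imwrite('pics/c9.png',out)
for p in((.6224,.0023,.245),(.6224,.0023,.211)):print(p,np.round(proj(w,p)),np.round(proj(s,p)))
```

```text
[0.61756639 0.00208999 0.26044175] [ 0.1024 -0.0098 -0.9947] [-0.181  0.462  1.51   0.01   1.066 -1.808]
(0.6224, 0.0023, 0.245) [324. 267.] [384. 196.]
(0.6224, 0.0023, 0.211) [324. 236.] [382. 205.]
```

Run:
```python
from h import *
i=cv2.imread('pics/w9.png').astype(int)
for r in range(215,285,6): print(r,' '.join('%3d%s'%(p.sum()//3,'R' if p[2]-max(p[0],p[1])>15 else '') for p in i[r,270:384:4]))
```

```text
215  76  77  75  76  76  77  78  78  77  77  77  73  42  46  42  76  77  76  77  77  76  77  76  73  28  29  30  30  29
221  51  54  58  53  52  53  53  56  57  60  59  55  41  46  43  61  65  64  66  66  65  67  68  66  35  34  36  33  34
227  20  21  19  20  20  20  20  21  19  19  19  28  40  38  39  23  50  53  21  20  21  21  32  32  34  35  35  34  34
233  20  19  20  19  20  21  20  20  21  20  17  19R  14R  14R  20R  13R  20  20  20  21  20  20  21  22  35  34  36  33  36
239  20  19  21  21  20  21  19  22  19  20R   7   5   5   5   6   5  12R  21  21  21  19  20  21  23  35  34  34  34  37
245  21  20  21  19  21  20  19  19  20  12   6   5   7   5   7   4   6  20  20  20  21  21  21  23  34  34  34  32   8
251  20  19  20  21  18  20  20  22  20   7   6   6   6   8   5   7   6  55  34  20  21  20  21  27  34  34  35  31  10
257  32  32  34  32  32  32  30  31  30   6   7   7   8   9   8   6   7  22  26  24  24  24  24  25  27  27  26  23   9
263 118 117 117 117 118 116 115 113 104   8   9  11  11  11  10   8   7  74 106 103 101 101  99  96  95  94  94  73   6
269 234 234 234 234 202 201 239 242 241  53   9   9  10   9  10   8  11 120 130 193 202 230 171 125 127 129 128  89   7
275 229 231 230 234 240 241 240 241 242 227  31   9  10  10  10  16 178 245 245 245 245 245 227 222 219 223 201 152   8
281  48  52  44  48  48  46  43  44  52  50  47  20  20  18  21  37  43  40  48  49  32  26  24  24  24  24  26  27  19
```

Row scan of the wrist picture: the knob spans columns 305–336 with the red band near row 234. Knob is at about (0.620, 0.000), between the jaws. Lowering and gripping.

{"api": "carry_out", "payload": {"steps": [[[0.2,-0.2,-1.2],0,0.3],[[0,0,-1.1],0,0.3],[[0,0,0],0,0.3],[[0,0,0],0,0.3]]}}

```text
time: 21.25
position: [0.6236, -0.0007, 0.2417]
tool_rot: [0.687, 0.724, 0.035, 0.046]
ft_force: [0.2, -0.4, -0.2]
grip_width: 0.0607
```

{"api": "carry_out", "payload": {"steps": [[[-0.3,0,-0.4],0,0.5],[[0,0,0],0,0.7],[[0,0,0],0,0.9],[[0,0,0],0,1],[[0,0,0],0,1],[[0,0,0],0,1],[[0,0,0],0,1]], "squeeze": 30}}

```text
time: 21.95
position: [0.6205, -0.0001, 0.2379]
tool_rot: [0.687, 0.724, 0.036, 0.046]
ft_force: [1.0, -0.5, -0.4]
grip_width: 0.0171
```

{"api": "carry_out", "payload": {"steps": [[[0,0,0.6],0,1],[[0,0,0.6],0,1],[[0,0,0],0,1],[[0,0,0],0,1]]}}

```text
time: 22.35
position: [0.6205, -0.0001, 0.2505]
tool_rot: [0.687, 0.724, 0.036, 0.045]
ft_force: [0.3, -0.2, -1.9]
grip_width: 0.0169
```

{"api": "carry_out", "payload": {"steps": [[[0.03,-0.7,0],0,1],[[0.03,-0.7,0],0,1],[[0,0,0],0,1]]}}

```text
time: 22.65
position: [0.621, -0.0146, 0.2505]
tool_rot: [0.687, 0.724, 0.036, 0.045]
ft_force: [0.1, -0.1, -1.1]
grip_width: 0.0172
```

{"api": "carry_out", "payload": {"steps": [[[0.03,-0.8,0],0,1],[[0.03,-0.8,0],0,1],[[0.03,-0.6,0],0,1],[[0,0,0],0,1]]}}

```text
time: 23.05
position: [0.6218, -0.039, 0.2501]
tool_rot: [0.688, 0.724, 0.036, 0.045]
ft_force: [0.2, -0.1, -2.1]
grip_width: 0.0173
```

Run:
```python
from h import *
a=np.arange(0,46,5)*np.pi/180;v=np.array([[np.cos(t)*-.0316-np.sin(t)*.1449,np.sin(t)*-.0316+np.cos(t)*.1449] for t in a])
print((np.diff(v,axis=0)*100).round(2)); print((v+[.653,-.184]).round(4))
```

```text
[[-1.25 -0.33]
 [-1.22 -0.44]
 [-1.17 -0.54]
 [-1.12 -0.64]
 [-1.06 -0.74]
 [-0.99 -0.83]
 [-0.92 -0.91]
 [-0.84 -0.99]
 [-0.75 -1.06]]
[[ 0.6214 -0.0391]
 [ 0.6089 -0.0424]
 [ 0.5967 -0.0468]
 [ 0.585  -0.0522]
 [ 0.5737 -0.0586]
 [ 0.5631 -0.066 ]
 [ 0.5532 -0.0743]
 [ 0.544  -0.0834]
 [ 0.5357 -0.0933]
 [ 0.5282 -0.1039]]
```

{"api": "carry_out", "payload": {"steps": [[[-0.63,-0.14,0],2.5,1],[[-0.63,-0.16,0],2.5,1],[[0,0,0],0,1]]}}

```text
time: 23.35
position: [0.6094, -0.043, 0.25]
tool_rot: [0.655, 0.753, 0.038, 0.043]
ft_force: [1.0, 2.0, -1.1]
grip_width: 0.0168
```

{"api": "carry_out", "payload": {"steps": [[[-0.63,-0.2,0],2.5,1],[[-0.61,-0.22,0],2.5,1],[[-0.6,-0.26,0],2.5,1],[[-0.6,-0.28,0],2.5,1],[[0,0,0],0,1]]}}

```text
time: 23.85
position: [0.5864, -0.053, 0.2504]
tool_rot: [0.587, 0.808, 0.043, 0.041]
ft_force: [-0.4, 1.9, -1.1]
grip_width: 0.017
```

{"api": "carry_out", "payload": {"steps": [[[-0.57,-0.31,0],2.5,1],[[-0.57,-0.33,0],2.5,1],[[-0.54,-0.36,0],2.5,1],[[-0.53,-0.38,0],2.5,1],[[0,0,0],0,1]]}}

```text
time: 24.35
position: [0.5661, -0.0661, 0.2507]
tool_rot: [0.515, 0.855, 0.048, 0.038]
ft_force: [-0.4, 0.6, -1.6]
grip_width: 0.0174
```

{"api": "carry_out", "payload": {"steps": [[[-0.55,-0.37,0],2.6,1],[[-0.53,-0.41,0],2.6,1],[[-0.51,-0.43,0],2.6,1],[[-0.49,-0.46,0],2.6,1],[[0,0,0],0,1]]}}

```text
time: 24.85
position: [0.548, -0.0827, 0.2512]
tool_rot: [0.438, 0.897, 0.052, 0.035]
ft_force: [-0.4, 1.4, -2.2]
grip_width: 0.0169
```

{"api": "carry_out", "payload": {"steps": [[[-0.46,-0.48,0],2.6,1],[[-0.44,-0.5,0],2.6,1],[[-0.42,-0.52,0],2.6,1],[[-0.4,-0.52,0],2.6,1],[[0,0,0],0,1],[[0,0,0],0,1]]}}

```text
time: 25.45
position: [0.5411, -0.0886, 0.2538]
tool_rot: [0.369, 0.928, 0.042, 0.03]
ft_force: [0.1, -0.1, -2.9]
grip_width: 0.017
```

Run:
```python
from h import *
o=robot.get_obs();p=o['position'];v=p[:2]-[.653,-.184];print(p,np.degrees(np.arctan2(v[1],v[0]))-102.3,np.hypot(*v),o['q'].round(2),o['ft_force'].round(1),o['grip_width'])
t=snap('top','t10.png');s=snap('scene','s10.png')
out=np.zeros((480,800,3),np.uint8)
out[:465,:330]=cv2.resize(t['pixels'][80:235,330:440,::-1],None,fx=3,fy=3,interpolation=cv2.INTER_CUBIC)
out[:480,330:]=cv2.resize(s['pixels'][150:310,300:460,::-1],None,fx=2.9375,fy=3,interpolation=cv2.INTER_CUBIC)
cv2.imwrite('pics/c10.png',out)
```

```text
[ 0.5411269  -0.0885585   0.25384671] 37.2317452138097 0.14705329054713864 [-0.41  0.39  1.67  0.1   1.03 -2.85] [ 0.1 -0.1 -2.9] 0.01702390254696029
```

View pics/c10.png

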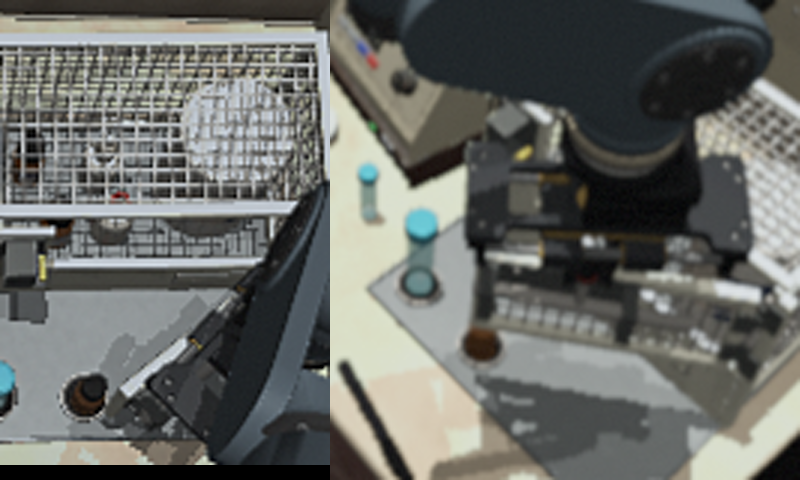

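The last picture shows the gate well out and the vial standing at (480,345). The tube is at (420,260). The gate is about 38° open. Joint 6 has reached its range end at -2.85, so I'll back the wrist spin off and swing the round knob the rest of the way. I'll also lower the bolt slightly off its lift stop.

{"api": "carry_out", "payload": {"steps": [[[0,0,-0.2],-2,1],[[0,0,-0.1],-2,1],[[0,0,0],-2,1],[[0,0,0],-2,1],[[0,0,0],0,1]], "squeeze": 15}}

```text
time: 26.05
position: [0.5438, -0.085, 0.2519]
tool_rot: [0.433, 0.9, 0.043, 0.035]
ft_force: [3.3, 0.7, -0.6]
grip_width: 0.0177
```

```bash
cat >> h.py <<'E'
def st():
    o=robot.get_obs();p=o['position'];v=p[:2]-[.653,-.184];print(p,np.degrees(np.arctan2(v[1],v[0]))-102.3,np.hypot(*v),o['q'].round(3),o['ft_force'].round(1),o['grip_width'])
E
python3 -c "from h import *;st()"
```

```text
[ 0.54381937 -0.08495666  0.25186709] 35.487216676478724 0.14741096645604146 [-0.402  0.386  1.676  0.098  1.008 -2.697] [ 3.3  0.7 -0.6] 0.017658220582631477
```

{"api": "carry_out", "payload": {"steps": [[[-0.36,-0.38,0],-0.5,1],[[-0.34,-0.41,0],-0.5,1],[[-0.32,-0.44,0],-0.5,1],[[0,0,0],0,1]]}}

```text
time: 26.45
position: [0.5335, -0.097, 0.2522]
tool_rot: [0.444, 0.894, 0.043, 0.036]
ft_force: [2.8, 1.6, -1.6]
grip_width: 0.0175
```

```bash
python3 -c "from h import *;st()"
```

```text
[ 0.53351079 -0.09702916  0.25221465] 41.65080469360673 0.1477890317650835 [-0.432  0.374  1.696  0.101  0.999 -2.704] [ 2.8  1.6 -1.6] 0.01747157034065764
```

{"api": "carry_out", "payload": {"steps": [[[-0.28,-0.42,0],-0.3,1],[[-0.26,-0.44,0],-0.3,1],[[0,0,0],0,1],[[0,0,0],0,1]], "squeeze": 25}}

```text
time: 26.85
position: [0.5271, -0.106, 0.2522]
tool_rot: [0.449, 0.892, 0.044, 0.035]
ft_force: [2.0, 2.6, -0.4]
grip_width: 0.0175
```

Run:
```python
from h import *
st()
t=snap('top','t11.png');s=snap('scene','s11.png')
# gate free edge top corner for candidate angles, hinge refined
for h in((.653,-.184),(.6555,-.1816)):
  for a in(38,42,45,48):
    th=np.radians(a)+.0385;u=np.array([-np.sin(th),np.cos(th)])
    print(h,a,[np.round(proj(t,(h[0]+u[0]*r,h[1]+u[1]*r,.205)),1).tolist() for r in(.23,.18,.14)])
i=t['pixels'].astype(int)
# bright gate top rail pixels in region
g=cv2.cvtColor(t['pixels'],cv2.COLOR_RGB2GRAY);sub=g[175:225,358:415]
for r in range(0,50,3):print(175+r,' '.join('%3d'%v for v in sub[r,::2]))
```

```text
[ 0.52710288 -0.10596872  0.25216649] 45.90928535006877 0.14811808370716315 [-0.453  0.368  1.706  0.104  0.997 -2.715] [ 2.   2.6 -0.4] 0.01754516373188058
(0.653, -0.184) 38 [[372.7, 212.7], [387.9, 200.3], [399.9, 190.4]]
(0.653, -0.184) 42 [[377.1, 217.6], [391.3, 204.0], [402.6, 193.3]]
(0.653, -0.184) 45 [[380.6, 221.0], [394.1, 206.7], [404.7, 195.3]]
(0.653, -0.184) 48 [[384.3, 224.3], [397.0, 209.2], [407.0, 197.3]]
(0.6555, -0.1816) 38 [[371.7, 211.7], [386.9, 199.3], [398.9, 189.4]]
(0.6555, -0.1816) 42 [[376.1, 216.6], [390.3, 203.0], [401.6, 192.3]]
(0.6555, -0.1816) 45 [[379.6, 220.0], [393.1, 205.7], [403.7, 194.3]]
(0.6555, -0.1816) 48 [[383.3, 223.3], [396.0, 208.2], [406.0, 196.3]]
175  60  60  61  61  60  57  58  56  58  59  56  57  58  57  57  56  54  54  50  51  51  52  52  52  52  56  57  54  55
178 155 153 150 153 152 153 151 150 151 151 152 151 150 151 151 151 152 151 150 149 149 148 147 147 153 124 122 121  77
181 149 149 148 150 149 150 148 148 150 146 147 149 149 149 148 147 147 145 146 146 150 149 150 126 122 123 121 159 196
184 149 149 152 152 150 150 150
[... 948 characters left out ...]
 153 134 127 127 125 126 126 126 131   6  68  68 167  61  51  52  50  50  61  71  67  33  14  28  26
211  16  36  33  10 160 126 126 125 125 125 126 126 128 170  36  71  67  54  53  52  49  66  64  59  58  62  40  13  31
214  48  45  46   2 144 128 127 127 125 126 126 102 111 101 150  43 101  45  53  51  65  65  64  65  60  57  85  55  32
217  30  40  12 146 128 127 128 126 126 125 110 198  99 108  41  57  25  54  52  64  64  64  65  47  39  58  84  44  33
220  79 132 123 129 127 126 124 127 133  77  52 167 108  38  41  42  42  33  65  64  64  64  68  36  38  39  36  32  33
223 130 131 130 128 128 128 128 109  66  69  70  34  43  40  33  40  37  60  19  67  64  67  37  40  40  40  36  32  34
```

Run:
```python
from h import *
for i in range(6): t=cams.camera('top')
st()
a=cv2.imread('pics/s10.png').astype(int);s=cams.camera('scene')['pixels'][:,:,::-1].astype(int)
for n,p in dict(tubecap=(.539,.092,.11),vialmid=(.537,.003,.04)).items():
    u,v=map(int,proj(cams.camera('scene'),p));print(n,s[v-1:v+2,u-1:u+2].mean((0,1)).round(),a[v-1:v+2,u-1:u+2].mean((0,1)).round())
d=np.abs(s-a).max(2)>60;y,x=np.nonzero(d);print('changed px range',x.min(),x.max(),y.min(),y.max())
robot.hand_in()
```

```text
[ 0.52721692 -0.10576511  0.25214896] 45.81910725789312 0.14812859724811092 [-0.453  0.369  1.706  0.103  0.998 -2.715] [ 1.8  3.2 -1.6] 0.017230083190081725
tubecap [213. 201. 107.] [213. 201. 107.]
vialmid [53. 56. 56.] [62. 77. 91.]
changed px range 66 449 0 397
the job is handed in; nothing more can be done
```

The tube and vial are swapped, the bolt is drawn and the gate is held at about 45°. The job is handed in, at about 27 s of the 64 s allowed.

**Swap:** I parked the tube on the tray, moved the vial to the right ring, then moved the tube to the left ring. The pictures after placing showed both standing in their rings.

**Bolt:** I gripped the knob from above and lifted the bolt about 12.5 mm. I drew it about 39 mm; the nose is clear of the keeper from 31 mm.

**Gate:** I swung it open and finished still gripping the knob at 25 N. The arm's position gives about 46°. The gate's free edge in the top view fits 43–45°. In a last check over 0.3 s the arm barely moved (about 0.2 mm), with about 4 N on the wrist.

**What went wrong or disagreed:**
- **Wrist range:** Joint 6 reached its range limit of -2.85 rad at about 37–38° of opening. I turned the wrist back about 8° and let the round knob turn in the pads for the rest of the swing.
- **Bolt lift stop:** The lift briefly reached about its 16 mm stop during the swing, and I lowered it slightly.
- **Tool tilt:** The tool tipped forward by up to about 6.5° over the job.
- **Final item check:** I had no pictures left to view at the end. The pixel check on the tube cap was unchanged from the previous frame. The one on the vial differed, possibly because the gate or arm hides it there. A dark spot remains where the vial stands in the last top view, but I did not confirm it by eye. I also did not look at the bystander items at the end; nothing in the earlier pictures showed them touched.

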